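Lock a new filter into the desk air cleaner and switch it on

TASK

The desk air cleaner needs its new filter: set the canister upright into the round well with its two lugs in the notches, press it down against the spring and turn it clockwise about a quarter turn until it clicks up into its lock. Then swing up the guard cover beside it, flip the toggle switch underneath over to the hinge side, and let the cover drop shut again. Leave the filter locked and let go of, and do not disturb the stapler, the mouse and the clip box.

Things in the scene. Friction and masses are not known exactly. Their poses are not given: they have to be found in the camera images.
- filter_centre (a point): Filter canister: upright cylinder 58 mm across and 70 mm high, white pleats below, black cap above, grey grip bar on top (100 mm in all), about 130 g. Point on its axis 50 mm above its underside; z up, x along the bar. Two lugs at +x and -x: 12 mm wide, reaching 36 mm from the axis, 44 to 52 mm above the underside. Chamfered foot. Half a turn makes no difference.
- filter_grip (a point): Where to hold the canister: its grip bar, 50 mm long (x), 16 mm thick (y), 70 to 100 mm above the underside; this point is on the axis at 88 mm. The flat cap top beside the bar is at 70 mm.
- air_cleaner: Air cleaner, light grey box fixed on the desk, 150 mm deep (x), 244 mm wide (y), 88 mm high; origin at the centre of its underside, +x from its front (robot side) to its back. Filter well on the left half of its top (+y), switch with guard cover on the right half.
- well_entry (a point): Centre of the well at the top of its dark grey collar (6 mm above the box top, 92 mm outside, bore 62 mm); z up. x runs through the two notches for the lugs, 16 mm wide, reaching 39 mm from the axis, each marked by a round bead. The lugs turn clockwise only (seen from above), by 80 degrees to a stop, once filter_centre is pressed 12 mm or more below this point; it bottoms at 15 mm.
- well_lock (a point): Same point; x is the direction of the grip bar when locked, 1.40 rad clockwise of the notches, marked by straight moulded bars on the collar. When let up after the turn, the spring lifts the canister about 5 mm into pockets under the collar: filter_centre then rests 8 mm below this point, with 0.06 rad of play in turning.
- seat (a joint): Sprung plate at the bottom of the well, m pressed in: 0 = up. The canister's foot meets it when filter_centre is 1 mm below the collar top, with the lugs already in the notches; 3 N at first, 0.45 N more per mm. About 0.007 when the canister is locked, 0.014 when it is pressed home.
- guard (a joint): Guard cover over the switch, rad: 0 = shut, 1.95 = swung right back. A light spring and its own weight pull it shut (under 1 N at the free end); only when swung back past about 1.35 rad does its weight hold it open. 60 g.
- guard_hinge (a point): Middle of the guard's hinge pin, on the box top's right half, 9 mm above the box top. Axes are the air cleaner's: x to its back, y along the pin, z up. The guard's free end points to the front (-x).
- guard_grip (a point): Where to hold the guard: between its two flat flanks near the free end, 48 mm in front of the hinge pin and 13 mm above it when shut; moves and turns with it. The guard is a dark channel, open below, 25 mm wide (y), 61 mm long from the pin, from 3 mm below to 29 mm above the pin when shut. Opening swings the free end up and over to the back.
- toggle_tip (a point): Tip of the steel toggle lever under the guard; moves with it. The lever is 7 mm thick and 24 mm long from its pivot, which lies 34 mm in front of the guard's hinge pin and 3 mm below it.
- toggle (a joint): Toggle lever, rad: 0 = off, leaning 0.35 rad to the front; 0.7 = on, leaning 0.35 rad to the back, towards the guard's hinge. It stays where it is left; 1 to 2 N at the tip moves it.
- stapler: Stapler, 37 x 145 x 55 mm, lying across in front of the air cleaner; leave it alone. Origin at the centre of its underside.
- mouse: Black computer mouse, 110 x 54 x 40 mm, at the right; leave it alone. Origin at the centre of its underside.
- clip_box: Flat box of paper clips with a green lid, 52 x 64 x 21 mm; leave it alone. Origin at the centre of its underside.
Things that resemble listed ones, but are neither listed nor needed, are in the scene too. Leave any blue look-alike of the part that bears filter_centre alone.

How it is judged:
By the outcome, as a careful person would: the job done as asked, in the order asked, and still so for the second after the job is handed in, with the robot touching nothing.
It also fails if it takes over 64 s, if anything falls off the work surface, if the arm or the gripper's body presses on something with over 40 N, if the wrist force passes 120 N, or if a joint passes its speed limit or range.

ROBOT

A 6-joint arm with a two-finger parallel gripper is mounted at the origin on a cart in front of the work surface, level with it; the furniture and walls round the work are solid. World frame = base frame: x ahead of the robot, y to its left, z up, the work surface at z = 0. Lengths are in m, angles in rad, forces in N, time in s.
With the tool pointing down it reaches from about 0.35 to 0.85 m from the base axis. Payload 8.1 kg.
Tool frame: the origin (TCP) lies at the very end of the fingers, on their centre line; the grasp point (between the pads) lies 19 mm behind it; z points along the fingers, y is the direction in which the jaws open and shut (so a half turn about z gives the same grasp; the last joint's range is limited). The gripper opens to 93 mm and grips with 3 to 60 N. Pads are 15 mm wide; open, the fingers measure 128 mm over their backs; the gripper's body (75 mm by 188 mm) begins 65 mm behind the grasp point.
Start: joints at [1.184, 0.13, 1.488, -0, 1.523, -0.085], TCP at [0.178, 0.573, 0.219] pointing down, gripper open.
Joint ranges: [-2.96, 2.96], [-0.89, 2.26], [0.02, 2.5], [-1.34, 4.48], [0, 2.73], [-2.66, 2.66]. Speed limits (rad/s): [2.39, 2.39, 2.79, 3.14, 3.14, 3.14].

INTERFACE

Orientations are given as a rotation vector (axis times angle).
In Python, from plant import robot gives the robot as it stands.
- The arm moves only by the shell command python3 -m inch 'ROWS' [FORCE]. ROWS is JSON, a list that holds one entry, the list of rows, each a list of 7 numbers: the shift along the tool's x, y, z in cm, then the turn, a rotation vector about the tool's x, y, z in degrees, then the gripper command: -1 is fully open, 1 is shut, values between are in proportion. A call has 1 to 5 rows; each row shifts and turns the commanded pose from where the row before left it, along the tool's axes as they then stand; what a row does not reach is not made up. A row lasts 1/10 s, in which the tool goes at most 50 mm and 8.59 degrees, less where a joint would pass 70% of its speed; a pose out of reach is approached as far as the arm can. A call with a gripper value outside its range is refused whole. The fingers move at their own pace and stop on an object; FORCE is the grip in N (left out, the last holds). Time passes only in rows, so rows that do not move let the fingers close. It gives the time, the measured TCP pose, the force and the opening at its end, in the units of the state.
- robot.read_state(): the state, without advancing time (a new reading comes with each control period).
- robot.read_camera(name): name is "scene" or "top" or "wrist"; returns a dict with "image" (384x512x3 uint8, blue, green, red), "K" (3x3 intrinsics, pixels), "distortion" ([k1, k2, p1, p2, k3] as OpenCV has them; the pictures are not rectified), "R" (3x3) and "t" (3): a world point X has camera coordinates R X + t; the wrist camera has in their place "tool_from_camera" (4x4, takes a point from camera to tool coordinates, whose origin is the TCP and whose axes are the flange's). Camera axes: x right, y down, z forward; pixel columns grow to the right and rows downward; lengths in m; the calibration is good to about 2 mm. A picture is of the moment at which its call begins: read the wrist's pose just before it. There is no depth.
- robot.close_job(): hands the job in, once; it reports no verdict.
The state is a dict: "t": time; "q": joint angles; "dq": joint speeds; "joint_torque": joint torques, N m; "tool_pos": TCP position; "orientation": TCP orientation; "force": force on the tool from outside, world axes, zero at the start; "wrist_torque": the same for the moment, N m; "opening": finger opening in m.
Only numpy, scipy, OpenCV 4.12 (cv2) and the standard library are available. Lean on these libraries where they do the work, as an engineer would, in place of code of your own. Each camera call takes 0.05 s, during which the arm holds its last target. There are 200 camera calls.

## Working session

There is one attempt and no reset: what is moved stays moved. The work goes in short steps, Python scripts to look and compute and a shell command to move; the robot and the scene stay as the last step left them, time stands still between calls to the robot, and variables do not carry over. Pictures are saved under pics/ and viewed, about 8 in all and at most 12, crops included, and the job is handed in when it is done.

```bash
ls; mkdir -p pics
cat > h.py <<'E'
import numpy as np, cv2, json
from scipy.spatial.transform import Rotation as Ro
from plant import robot
def cam(n):
    s=robot.read_state(); c=robot.read_camera(n)
    if n=="wrist":
        T=np.eye(4);T[:3,:3]=Ro.from_rotvec(s["orientation"]).as_matrix();T[:3,3]=s["tool_pos"]
        W=T@np.array(c["tool_from_camera"]);c["R"]=W[:3,:3].T;c["t"]=-W[:3,:3].T@W[:3,3]
    c["R"]=np.array(c["R"]);c["t"]=np.array(c["t"]);c["K"]=np.array(c["K"]);c["distortion"]=np.array(c["distortion"]);return c
def ray(c,p):
    u=cv2.undistortPoints(np.array(p,float).reshape(-1,1,2),c["K"],c["distortion"]).reshape(-1,2)
    d=np.c_[u,np.ones(len(u))]@c["R"]; o=-c["R"].T@c["t"]; return o,d
def onz(c,p,z):
    o,d=ray(c,p); return o+d*((z-o[2])/d[:,2])[:,None]
def proj(c,X):
    return cv2.projectPoints(np.array(X,float).reshape(-1,1,3),cv2.Rodrigues(c["R"])[0],c["t"],c["K"],c["distortion"])[0].reshape(-1,2)
def save(c,n):
    import pickle; cv2.imwrite(f"pics/{n}.png",c["image"]); pickle.dump(c,open(f"pics/{n}.pkl","wb"))
def load(n):
    import pickle; return pickle.load(open(f"pics/{n}.pkl","rb"))
E
python3 - <<'E'
from h import *
for n in("top","scene"):
    c=cam(n);save(c,n+"0");print(n,-c["R"].T@c["t"],c["R"][2])
a=load("top0")["image"];b=load("scene0")["image"]
cv2.imwrite("pics/both.png",np.vstack([cv2.resize(a,None,fx=1,fy=1),b])[:, :])
s=robot.read_state();print(s)
E
```

```text
pics
top [0.31361212 0.00967205 1.14760939] [ 0.20347574 -0.01102925 -0.97901786]
scene [-0.17222486 -0.70220962  1.24626852] [ 0.44971868  0.48197839 -0.75196406]
{'t': 0.1, 'q': array([ 1.18361442e+00,  1.31088094e-01,  1.48914215e+00,  1.87112824e-05,
        1.52301641e+00, -8.53748887e-02]), 'dq': array([ 2.16133018e-03, -2.59367916e-04, -1.81512164e-03, -2.61371794e-04,
       -1.10520090e-03,  8.68168610e-05]), 'joint_torque': array([ 1.16817351e-03, -5.61339498e+01, -4.93099129e+01,  7.69892475e-02,
        2.90983234e-02, -2.99946308e-06]), 'tool_pos': array([0.17811297, 0.5724225 , 0.21770639]), 'orientation': array([-4.72220451e-01, -3.10548856e+00,  2.51871970e-03]), 'force': array([ 0.63886474,  0.31654562, -0.06848711]), 'wrist_torque': array([-0.06741718,  0.02297376,  0.00727568]), 'opening': 0.09322938901589908}
```

View pics/top0.png

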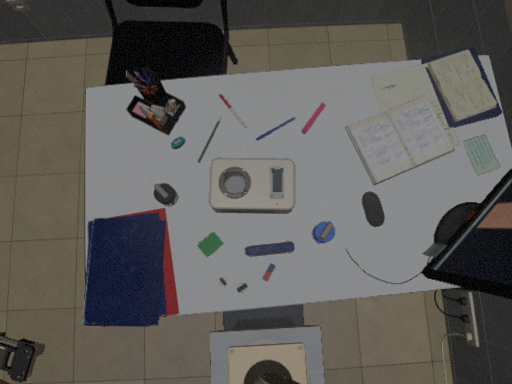

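View pics/scene0.png

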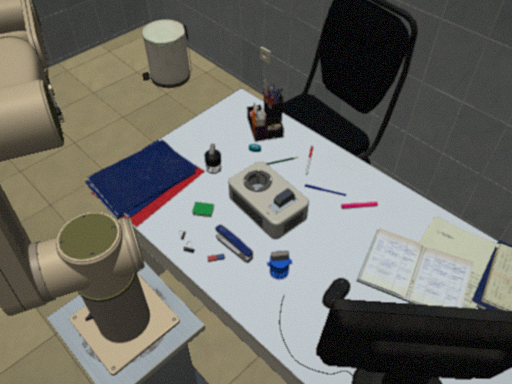

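The top view shows the black-capped filter at about (165,193), the well at (235,182), the guard at (277,181), the blue look-alike at (323,232), the stapler at (270,248) and the clip box at (210,243). The scene view agrees. Next I'll work out coarse positions and the wrist camera geometry.

Run:
```python
from h import *
np.set_printoptions(precision=4,suppress=True)
c=load("top0")
print("filter",onz(c,[[163,191]],.08)); print("well/guard",onz(c,[[235,182],[277,181],[213,160],[294,160],[213,210],[293,210]],.09))
print("stapler etc",onz(c,[[270,248],[210,243],[323,232],[373,208]],.03))
w=cam("wrist");save(w,"w0");print(np.array(w["tool_from_camera"]),w["K"])
print(Ro.from_rotvec(robot.read_state()["orientation"]).as_matrix())
```

```text
filter [[0.5523 0.2716 0.08  ]]
well/guard [[ 0.5649  0.0644  0.09  ]
 [ 0.5612 -0.0548  0.09  ]
 [ 0.6333  0.1248  0.09  ]
 [ 0.6204 -0.1076  0.09  ]
 [ 0.488   0.1292  0.09  ]
 [ 0.4757 -0.0941  0.09  ]]
stapler etc [[ 0.3776 -0.0254  0.03  ]
 [ 0.4014  0.1478  0.03  ]
 [ 0.4151 -0.1828  0.03  ]
 [ 0.4776 -0.3378  0.03  ]]
[[-0.0011 -0.9697 -0.2442  0.0678]
 [ 1.     -0.0012  0.0004 -0.0005]
 [-0.0007 -0.2442  0.9697 -0.1649]
 [ 0.      0.      0.      1.    ]] [[265.3126   0.     252.7309]
 [  0.     265.3126 190.6421]
 [  0.       0.       1.    ]]
[[-0.9548  0.2972 -0.0005]
 [ 0.2972  0.9548 -0.0014]
 [ 0.0001 -0.0014 -1.    ]]
```

```bash
cat >> h.py <<'E'
def to(x,y,z,yaw):
    s=robot.read_state();R=Ro.from_rotvec(s["orientation"]).as_matrix();a=np.radians(yaw)
    D=np.array([[np.cos(a),np.sin(a),0],[np.sin(a),-np.cos(a),0],[0,0,-1.]])
    D=D[:,:].copy(); D[:,0]=[np.cos(a),np.sin(a),0];D[:,1]=[np.sin(a),-np.cos(a),0];D[:,2]=[0,0,-1]
    print("t %.2f pos %s yaw %.1f open %.4f F %s"%(s["t"],np.round(s["tool_pos"],4),np.degrees(np.arctan2(R[1,0],R[0,0])),s["opening"],np.round(s["force"],1)))
    print(" shift cm",np.round(100*R.T@(np.array([x,y,z])-s["tool_pos"]),2),"turn",np.round(np.degrees(Ro.from_matrix(R.T@D).as_rotvec()),2))
E
r='[-4.03,-2.52,-0.4,0,0,0,-1]'
python3 -m inch '[[[-4.03,-2.52,-0.4,0,0,0,-1],[-4.03,-2.52,-0.4,0,0,0,-1],[-4.03,-2.52,-0.4,0,0,0,-1],[-4.03,-2.52,-0.4,0,0,0,-1],[-4.03,-2.52,-0.4,0,0,0,-1]]]' 
python3 -m inch '[[[-4.03,-2.52,-0.4,0,0,0,-1],[-4.03,-2.52,-0.4,0,0,0,-1],[-4.03,-2.52,-0.4,0,0,0,-1],[-4.03,-2.52,-0.4,0,0,0,-1],[-4.03,-2.52,-0.4,0,0,0,-1]]]'
python3 -m inch '[[[-4.03,-2.52,-0.4,0,0,0,-1],[-4.03,-2.52,-0.4,0,0,0,-1],[0,0,0,0,0,-8.5,-1],[0,0,0,0,0,-8.5,-1],[0,0,0,0,0,0,-1]]]'
python3 -c "
from h import *
to(.55,.14,.27,180)"
```

```text
t: 0.65
tool_pos: [0.334, 0.3911, 0.2385]
orientation: [-0.471, -3.106, 0.0]
force: [0.0, 0.1, 0.6]
opening: 0.0931
t: 1.15
tool_pos: [0.489, 0.2107, 0.2587]
orientation: [-0.472, -3.106, -0.0]
force: [-0.2, 0.5, 0.6]
opening: 0.0929
t: 1.65
tool_pos: [0.5502, 0.1398, 0.2661]
orientation: [-0.006, -3.141, 0.0]
force: [-0.4, 0.1, -0.1]
opening: 0.0927
t 1.65 pos [0.5502 0.1398 0.2661] yaw 179.8 open 0.0927 F [-0.4  0.1 -0.1]
 shift cm [ 0.02  0.02 -0.39] turn [-0.01 -0.06 -0.21]
```

Run:
```python
from h import *
c=cam("wrist");save(c,"w1")
cv2.imwrite("pics/w1b.png",cv2.resize(c["image"],(800,600),interpolation=cv2.INTER_CUBIC))
print(proj(c,[[.552,.272,.08],[.565,.064,.094],[.56,-.055,.1]])*1.5625)
```

```text
[[547.51078166 276.45951746]
 [304.91296773 295.98061927]
 [161.49516924 292.57158143]]
```

View pics/w1b.png

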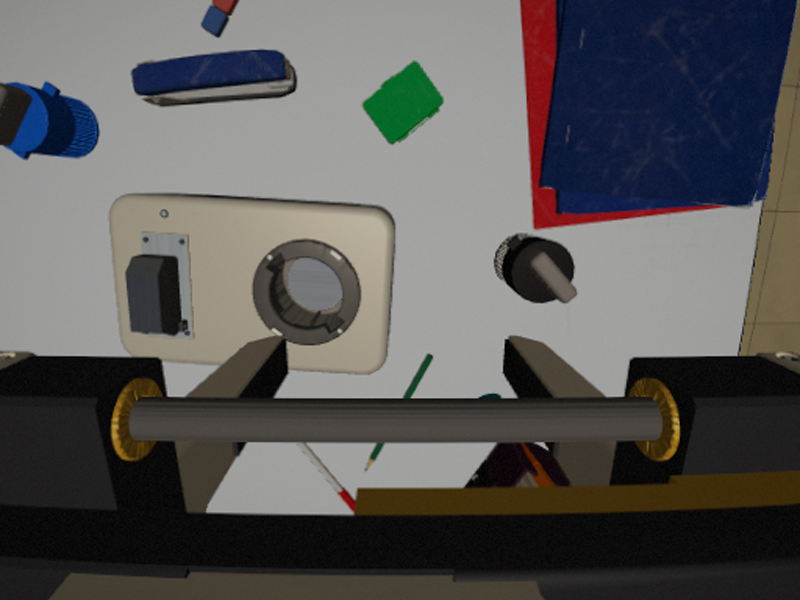

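The picture shows the filter at (540,270), with its bar running from (535,255) to (572,295). The well is at (307,292) and appears to have diagonal notches at (275,262) and (330,325). The guard is at (152,292). I'll look closer at the air cleaner first.

```bash
python3 -m inch '[[[-1.25,-3,2.1,0,0,0,-1],[-1.25,-3,2.1,0,0,0,-1],[-1.25,-3,2.1,0,0,0,-1],[-1.25,-3,2.1,0,0,0,-1],[0,0,0,0,0,0,-1]]]'
python3 - <<'E'
from h import *
c=cam("wrist");save(c,"w2")
im=c["image"];p=proj(c,[[.565,.064,.094],[.56,-.055,.1]]);print(p)
x0,x1=max(0,int(p[:,0].min())-70),min(512,int(p[:,0].max())+70);y0,y1=max(0,int(p[:,1].min())-75),min(384,int(p[:,1].max())+75)
f=min(800/(x1-x0),600/(y1-y0));print(x0,y0,f)
cv2.imwrite("pics/w2b.png",cv2.resize(im[y0:y1,x0:x1],None,fx=f,fy=f,interpolation=cv2.INTER_CUBIC))
E
```

```text
t: 2.2
tool_pos: [0.5981, 0.0172, 0.1785]
orientation: [-0.019, -3.136, 0.002]
force: [-0.2, 0.4, -0.8]
opening: 0.0932
[[302.09353154 161.73293748]
 [174.3637967  159.00350998]]
104 84 2.985074626865672
```

View pics/w2b.png

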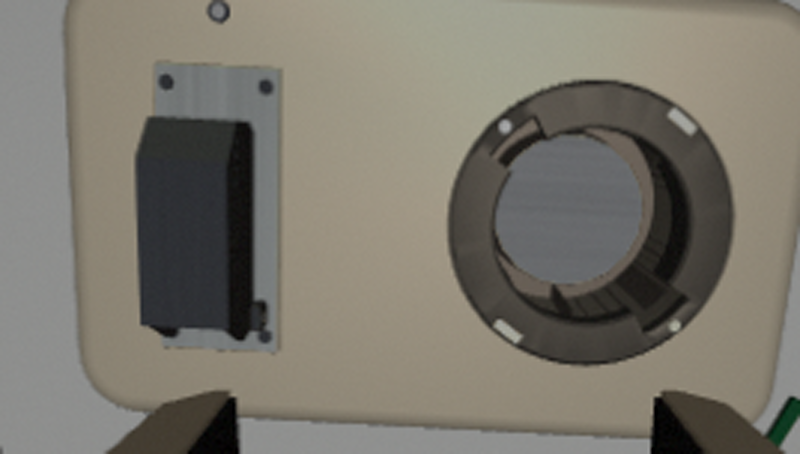

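Round beads, which mark the notches, are at (505,126) and (676,326). The lock bars are at (682,122) and (508,331). The guard's top face spans (137,157) to (228,330), with its hinge at the bottom (the back).

Run:
```python
from h import *
np.set_printoptions(precision=4,suppress=True)
c=load("w2");f=2.985
q=lambda L:np.array(L,float)/f+[104-.5+.5/f*0+.33,84-.17]
b=onz(c,q([[505,126],[676,326]]),.095);r=onz(c,q([[682,122],[508,331]]),.095)
print("beads",b,b.mean(0),np.degrees(np.arctan2(*(b[1]-b[0])[[1,0]])))
print("bars",r,r.mean(0),np.degrees(np.arctan2(*(r[0]-r[1])[[1,0]])))
col=onz(c,q([[449,215],[733,215],[590,80],[585,364]]),.094);print("collar",col)
g=onz(c,q([[137,157],[230,162],[228,330],[140,325]]),.126);print("guardtop",g,g.mean(0))
pl=onz(c,q([[153,63],[281,69],[280,352],[163,347]]),.089);print("plate",pl)
e=onz(c,q([[400,0],[180,410],[660,437],[68,100],[82,350],[800,180]]),.088);print(e)
# bead centroids refine
im=c["image"];p=load("w1")["image"]
cr=p[135:205,300:385];cv2.imwrite("pics/f1.png",cv2.resize(cr,None,fx=7,fy=7,interpolation=cv2.INTER_CUBIC))
c1=load("w1")
print("beads in w1",proj(c1,b)*1.5625, "well",proj(c1,[b.mean(0)])*1.5625)
```

```text
beads [[0.5318 0.0363 0.095 ]
 [0.5957 0.0922 0.095 ]] [0.5637 0.0643 0.095 ] 41.19775755038918
bars [[0.5311 0.0907 0.095 ]
 [0.5966 0.0375 0.095 ]] [0.5639 0.0641 0.095 ] 140.96838697565735
collar [[0.5589 0.0188 0.094 ]
 [0.5599 0.1088 0.094 ]
 [0.5184 0.0622 0.094 ]
 [0.6085 0.0631 0.094 ]]
guardtop [[ 0.5382 -0.066   0.126 ]
 [ 0.5401 -0.0405  0.126 ]
 [ 0.5871 -0.0447  0.126 ]
 [ 0.5853 -0.07    0.126 ]] [ 0.5627 -0.0553  0.126 ]
plate [[ 0.5108 -0.0724  0.089 ]
 [ 0.5135 -0.0326  0.089 ]
 [ 0.6045 -0.0384  0.089 ]
 [ 0.6022 -0.0779  0.089 ]]
[[ 0.4938  0.0047  0.088 ]
 [ 0.6251 -0.0746  0.088 ]
 [ 0.6372  0.0911  0.088 ]
 [ 0.5213 -0.101   0.088 ]
 [ 0.6032 -0.1062  0.088 ]
 [ 0.5495  0.1321  0.088 ]]
beads in w1 [[268.7352 257.0609]
 [339.706  331.0116]] well [[304.8832 294.7937]]
```

View pics/f1.png

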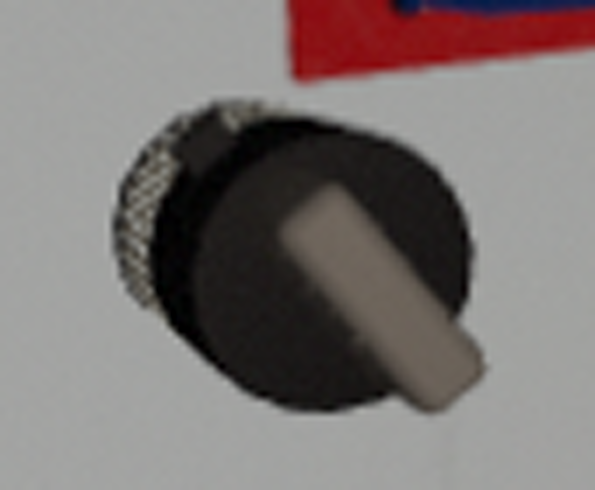

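The filter's bar runs at about 39° in the world frame, close to the notches at 41°. The lock direction is -39°, which matches the 1.40 rad in the brief. I'll go over the filter for a precise look.

```bash
python3 -m inch '[[[0.2,4.7,0,0,0,0,-1],[0.2,4.7,0,0,0,0,-1],[0.2,4.7,0,0,0,0,-1],[0.2,4.7,0,0,0,0,-1],[0.2,4.7,0,0,0,0,-1]]]' 
python3 -m inch '[[[0.2,4.7,0,0,0,0,-1],[0,0,0,0,0,-8,-1],[0,0,0,0,0,-8,-1],[0,0,0,0,0,-8,-1],[0,0,0,0,0,-8,-1]]]' 
python3 -m inch '[[[0,0,0,0,0,-8,-1],[0,0,0,0,0,0,-1]]]'
python3 - <<'E'
from h import *
np.set_printoptions(precision=4,suppress=True)
c=cam("wrist");save(c,"w3");im=c["image"];print(robot.read_state()["q"])
p=proj(c,[[.555,.272,.1]])[0];print(p)
x0,y0=max(0,int(p[0])-90),max(0,int(p[1])-75)
cv2.imwrite("pics/w3b.png",cv2.resize(im[y0:y0+150,x0:x0+180],None,fx=4,fy=4,interpolation=cv2.INTER_CUBIC));print(x0,y0)
E
```

```text
t: 2.75
tool_pos: [0.59, 0.2587, 0.1842]
orientation: [0.011, 3.14, 0.002]
force: [0.6, -0.4, 0.0]
opening: 0.093
t: 3.25
tool_pos: [0.5882, 0.3042, 0.1839]
orientation: [-0.865, 3.019, 0.001]
force: [0.6, 1.1, 0.3]
opening: 0.0931
t: 3.45
tool_pos: [0.5884, 0.3038, 0.1839]
orientation: [-1.069, 2.953, 0.001]
force: [0.1, 0.1, 0.2]
opening: 0.0931
[ 0.3987  0.3127  1.3427  0.0003  1.485  -1.8616]
[249.2308 148.0024]
159 73
```

View pics/w3b.png

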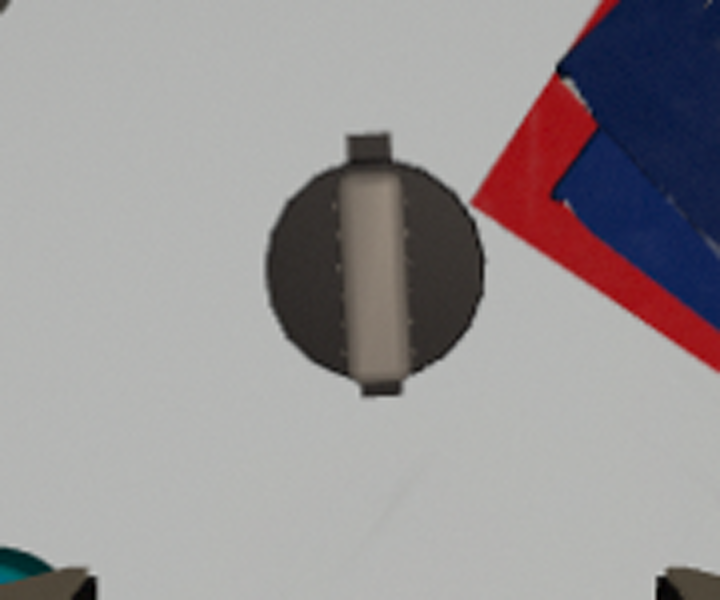

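The filter is seen from above. The bar's end centres are at (371,172) and (379,381) in the crop, and the cap circle is centred at (375,269).

Run:
```python
from h import *
np.set_printoptions(precision=4,suppress=True)
c=load("w3")
q=lambda L:np.array(L,float)/4+[159-.4,73-.4]
b=onz(c,q([[371,170],[379,381]]),.1);print("bar",b,b.mean(0),np.linalg.norm(b[1]-b[0]),np.degrees(np.arctan2(*(b[1]-b[0])[[1,0]])))
k=onz(c,q([[267,269],[484,269],[375,160],[375,380]]),.07);print("cap",k,k[:2].mean(0),k[2:].mean(0))
l=onz(c,q([[368,134],[381,396]]),.052);print("lugs",l,l.mean(0),np.degrees(np.arctan2(*(l[1]-l[0])[[1,0]])))
```

```text
bar [[0.5309 0.2546 0.1   ]
 [0.5669 0.2869 0.1   ]] [0.5489 0.2707 0.1   ] 0.048307782675806495 41.899551443843556
cap [[0.5666 0.249  0.07  ]
 [0.5307 0.2922 0.07  ]
 [0.5278 0.2531 0.07  ]
 [0.5711 0.2891 0.07  ]] [0.5487 0.2706 0.07  ] [0.5495 0.2711 0.07  ]
lugs [[0.5233 0.2469 0.052 ]
 [0.5758 0.2952 0.052 ]] [0.5496 0.271  0.052 ] 42.576438582301876
```

```bash
python3 -c "
from h import *
to(.549,.2708,.074,222.1)"
```

```text
t 3.50 pos [0.5885 0.3036 0.1837] yaw -140.5 open 0.0932 F [0.1 0.6 0.3]
 shift cm [ 5.150e+00 -1.000e-02  1.096e+01] turn [-0.    0.07 -2.6 ]
```

```bash
python3 -m inch '[[[2.6,0,1.5,0,0,0,-1],[2.55,0,1.5,0,0,0,-1],[0,0,0,0,0,-2.6,-1],[0,0,2.5,0,0,0,-1],[0,0,2.5,0,0,0,-1]]]'
python3 -m inch '[[[0,0,1.5,0,0,0,-1],[0,0,1.46,0,0,0,-1],[0,0,0,0,0,0,-1]]]' 
python3 -c "
from h import *
to(.549,.2708,.074,222.1)"
python3 -m inch '[[[0,0,0,0,0,0,1],[0,0,0,0,0,0,1],[0,0,0,0,0,0,1],[0,0,0,0,0,0,1],[0,0,0,0,0,0,1]]]' 45
python3 -m inch '[[[0,0,0,0,0,0,1],[0,0,0,0,0,0,1]]]'
```

```text
t: 4.0
tool_pos: [0.55, 0.2703, 0.1038]
orientation: [-1.124, 2.93, 0.0]
force: [0.1, 0.5, -0.2]
opening: 0.0933
t: 4.3
tool_pos: [0.5479, 0.269, 0.0708]
orientation: [1.13, -2.927, -0.0]
force: [-1.1, 1.3, -0.2]
opening: 0.0934
t 4.30 pos [0.5479 0.269  0.0708] yaw -137.8 open 0.0934 F [-1.1  1.3 -0.2]
 shift cm [-0.2   0.06 -0.32] turn [ 0.07 -0.19  0.12]
t: 4.8
tool_pos: [0.5497, 0.2694, 0.0736]
orientation: [-1.133, 2.929, 0.0]
force: [-0.4, 0.6, -0.5]
opening: 0.0576
t: 5.0
tool_pos: [0.5494, 0.2693, 0.0731]
orientation: [-1.134, 2.93, -0.0]
force: [0.5, 0.0, -0.2]
opening: 0.0415
```

```bash
python3 -m inch '[[[0,0,0,0,0,0,1],[0,0,0,0,0,0,1],[0,0,0,0,0,0,1],[0,0,0,0,0,0,1],[0,0,0,0,0,0,1]]]'
python3 -m inch '[[[0,0,-1,0,0,0,1],[0,0,-4,0,0,0,1],[0,0,-4,0,0,0,1],[0,0,-4,0,0,0,1],[0,0,0,0,0,0,1]]]'
python3 -c "
from h import *
to(.5638,.0642,.215,221.2)"
```

```text
t: 5.5
tool_pos: [0.5493, 0.2693, 0.0729]
orientation: [1.134, -2.93, -0.0]
force: [-0.1, 0.3, -1.6]
opening: 0.0159
t: 6.0
tool_pos: [0.553, 0.2707, 0.2119]
orientation: [-1.129, 2.918, -0.0]
force: [1.1, 0.3, 0.1]
opening: 0.0158
t 6.00 pos [0.553  0.2707 0.2119] yaw -137.7 open 0.0158 F [1.1 0.3 0.1]
 shift cm [ 13.1  -16.    -0.39] turn [-0.25  0.66  1.11]
```

```bash
python3 -m inch '[[[2.6,-3.2,-0.1,0,0,0,1],[2.6,-3.2,-0.1,0,0,0,1],[2.6,-3.2,-0.1,0,0,0,1],[2.6,-3.2,-0.1,0,0,0,1],[2.6,-3.2,-0.1,0,0,0,1]]]'
python3 -m inch '[[[0,0,0,0,0,1.1,1],[0,0,0,0,0,0,1],[0,0,0,0,0,0,1]]]'
python3 -c "
from h import *
to(.5632,.0637,.175,221.1)
c=cam('scene');save(c,'s1');p=proj(c,[[.5638,.0642,.094]])[0];x,y=p.astype(int);cv2.imwrite('pics/s1b.png',cv2.resize(c['image'][y-75:y+45,x-80:x+80],None,fx=4,fy=4))
"
```

```text
t: 6.5
tool_pos: [0.5606, 0.062, 0.2082]
orientation: [-1.134, 2.93, -0.0]
force: [0.5, -0.2, -1.4]
opening: 0.0155
t: 6.8
tool_pos: [0.5608, 0.0643, 0.208]
orientation: [1.107, -2.94, -0.001]
force: [-0.7, 0.4, -1.6]
opening: 0.0157
t 6.80 pos [0.5608 0.0643 0.208 ] yaw -138.8 open 0.0157 F [-0.7  0.4 -1.6]
 shift cm [-0.14 -0.21  3.3 ] turn [0.03 0.01 0.15]
```

```bash
python3 -m inch '[[[-0.14,-0.21,1.5,0,0,0,1],[0,0,1.4,0,0,0,1],[0,0,0,0,0,0,1],[0,0,0,0,0,0,1]]]'
python3 -c "
from h import *
for i in range(3):
  to(.5632,.0637,.13,221.1);robot.read_camera('top')
"
```

```text
t: 7.25
tool_pos: [0.5625, 0.0632, 0.1776]
orientation: [1.106, -2.938, -0.001]
force: [-0.4, -0.3, -0.5]
opening: 0.0157
t 7.25 pos [0.5625 0.0632 0.1776] yaw -138.8 open 0.0157 F [-0.4 -0.3 -0.5]
 shift cm [-0.1  -0.02  4.76] turn [ 0.1  -0.11  0.14]
t 7.30 pos [0.5631 0.0631 0.1785] yaw -138.8 open 0.0155 F [ 0.2  0.1 -1.8]
 shift cm [-0.05  0.04  4.85] turn [ 0.04 -0.04  0.13]
t 7.35 pos [0.5634 0.063  0.1791] yaw -138.8 open 0.0158 F [ 0.1 -0.7 -0.6]
 shift cm [-0.03  0.07  4.91] turn [-0.    0.    0.13]
```

```bash
python3 -m inch '[[[-0.03,0.06,0.9,0,0,0,1],[0,0,0.8,0,0,0,1],[0,0,0.7,0,0,0,1],[0,0,0,0,0,0,1]]]'
python3 -m inch '[[[0,0,0.8,0,0,0,1],[0,0,0.8,0,0,0,1],[0,0,0,0,0,0,1]]]'
python3 -c "
from h import *
to(.5632,.0637,.126,221.1)"
```

```text
t: 7.8
tool_pos: [0.5623, 0.0633, 0.1532]
orientation: [1.105, -2.938, -0.001]
force: [0.2, -0.2, -1.3]
opening: 0.016
t: 8.1
tool_pos: [0.5622, 0.0634, 0.1373]
orientation: [1.105, -2.938, -0.001]
force: [-0.0, -1.6, -2.8]
opening: 0.0156
t 8.10 pos [0.5622 0.0634 0.1373] yaw -138.8 open 0.0156 F [-0.  -1.6 -2.8]
 shift cm [-0.09 -0.05  1.13] turn [ 0.09 -0.11  0.11]
```

Free entry, with the foot inside the bore. The lugs meet the collar top at a TCP height of about 0.123.

```bash
python3 -m inch '[[[0,0,0.7,0,0,0,1],[0,0,0.6,0,0,0,1],[0,0,0,0,0,0,1]]]'
python3 -m inch '[[[0,0,0.5,0,0,0,1],[0,0,0.4,0,0,0,1],[0,0,0,0,0,0,1]]]'
python3 -c "
from h import *
to(.5632,.0637,.102,221.1)"
```

```text
t: 8.4
tool_pos: [0.5625, 0.0635, 0.1247]
orientation: [1.105, -2.939, -0.001]
force: [-1.0, -0.4, -0.7]
opening: 0.0153
t: 8.7
tool_pos: [0.5628, 0.0635, 0.1162]
orientation: [1.105, -2.94, -0.001]
force: [-0.9, -0.1, -1.7]
opening: 0.0156
t 8.70 pos [0.5628 0.0635 0.1162] yaw -138.8 open 0.0156 F [-0.9 -0.1 -1.7]
 shift cm [-0.05 -0.01  1.42] turn [ 0.04 -0.05  0.11]
```

```bash
python3 -m inch '[[[0,0,0.4,0,0,0,1],[0,0,0.4,0,0,0,1],[0,0,0.3,0,0,0,1],[0,0,0,0,0,0,1]]]'
python3 -m inch '[[[0,0,0.3,0,0,0,1],[0,0,0,0,0,0,1],[0,0,0,0,0,0,1]]]'
python3 -c "
from h import *
to(.5632,.0637,.102,221.1)"
```

```text
t: 9.1
tool_pos: [0.5635, 0.0635, 0.1062]
orientation: [-1.105, 2.94, -0.0]
force: [-3.3, 1.5, 5.8]
opening: 0.0157
t: 9.4
tool_pos: [0.5636, 0.0635, 0.1038]
orientation: [-1.105, 2.94, -0.0]
force: [-2.8, 0.2, 7.2]
opening: 0.0155
t 9.40 pos [0.5636 0.0635 0.1038] yaw -138.8 open 0.0155 F [-2.8  0.2  7.2]
 shift cm [0.02 0.04 0.18] turn [-0.03  0.04  0.11]
```

```bash
python3 -m inch '[[[0,0,0.1,0,0,0,1],[0,0,0,0,0,5,1],[0,0,0,0,0,5,1],[0,0,0,0,0,0,1]]]'
python3 -c "
from h import *
to(.5636,.0637,.102,141)
print(robot.read_state()['wrist_torque'])"
```

```text
t: 9.8
tool_pos: [0.5643, 0.0635, 0.1033]
orientation: [-0.84, 3.025, -0.001]
force: [-0.6, -0.4, 8.0]
opening: 0.0154
t 9.80 pos [0.5643 0.0635 0.1033] yaw -149.0 open 0.0154 F [-0.6 -0.4  8. ]
 shift cm [0.05 0.06 0.13] turn [1.000e-02 1.600e-01 7.003e+01]
[ 0.05982867  0.28540894 -0.07352449]
```

```bash
python3 -m inch '[[[0,0,0,0,0,7.5,1],[0,0,0,0,0,7.5,1],[0,0,0,0,0,7.5,1],[0,0,0,0,0,7.5,1],[0,0,0,0,0,0,1]]]'
python3 -m inch '[[[0,0,0,0,0,7.5,1],[0,0,0,0,0,7.5,1],[0,0,0,0,0,7.5,1],[0,0,0,0,0,7.5,1],[0,0,0,0,0,0,1]]]'
python3 -c "
from h import *
to(.5636,.0637,.102,141)
print(robot.read_state()['wrist_torque'])"
```

```text
t: 10.3
tool_pos: [0.564, 0.0642, 0.1032]
orientation: [-0.026, 3.14, 0.002]
force: [-2.2, 2.2, 8.1]
opening: 0.0156
t: 10.8
tool_pos: [0.5639, 0.0647, 0.1032]
orientation: [0.787, 3.04, 0.003]
force: [-3.6, 4.0, 9.0]
opening: 0.0155
t 10.80 pos [0.5639 0.0647 0.1032] yaw 151.0 open 0.0155 F [-3.6  4.   9. ]
 shift cm [-0.02 -0.1   0.12] turn [0.14 0.03 9.96]
[ 0.79217809  0.67593084 -0.05108673]
```

```bash
python3 -m inch '[[[0.07,0.02,0,0,0,5,1],[0,0,0,0,0,5,1],[0,0,0,0,0,1,1],[0,0,0,0,0,0,1]]]'
python3 -c "
from h import *
to(.5636,.0637,.102,141)
print(robot.read_state()['wrist_torque'])"
```

```text
t: 11.2
tool_pos: [0.5638, 0.0647, 0.1033]
orientation: [1.069, 2.952, 0.003]
force: [-0.7, 3.1, 7.7]
opening: 0.0157
t 11.20 pos [0.5638 0.0647 0.1033] yaw 140.2 open 0.0157 F [-0.7  3.1  7.7]
 shift cm [-0.05 -0.09  0.13] turn [ 0.14  0.08 -0.81]
[0.49139273 0.22771901 0.04019313]
```

```bash
python3 -m inch '[[[0,0,-0.3,0,0,0,1],[0,0,-0.3,0,0,0,1],[0,0,0,0,0,0,1],[0,0,0,0,0,0,1]]]'
python3 -c "
from h import *
to(.5638,.0647,.109,141)"
```

```text
t: 11.6
tool_pos: [0.5634, 0.0644, 0.1087]
orientation: [1.069, 2.953, 0.002]
force: [1.2, 3.8, 4.5]
opening: 0.0156
t 11.60 pos [0.5634 0.0644 0.1087] yaw 140.2 open 0.0156 F [1.2 3.8 4.5]
 shift cm [-0.01  0.05 -0.03] turn [ 0.09  0.05 -0.79]
```

Risen to 0.1087 against the 0.109 expected. A gentle tug and a counter-turn will test the lock before I release.

```bash
python3 -m inch '[[[0,0,-0.2,0,0,0,1],[0,0,-0.1,0,0,0,1],[0,0,0,0,0,0,1],[0,0,0,0,0,0,1]]]'
python3 -m inch '[[[0,0,0,0,0,-5,1],[0,0,0,0,0,0,1],[0,0,0,0,0,0,1]]]'
python3 -c "
from h import *
to(.5638,.0647,.109,141);print(robot.read_state()['wrist_torque'])"
```

```text
t: 12.0
tool_pos: [0.5631, 0.0642, 0.1089]
orientation: [1.069, 2.954, 0.001]
force: [12.3, 4.7, -14.0]
opening: 0.0157
t: 12.3
tool_pos: [0.5624, 0.0643, 0.1089]
orientation: [-0.94, -2.997, -0.001]
force: [9.9, 4.8, -12.2]
opening: 0.0157
t 12.30 pos [0.5624 0.0643 0.1089] yaw 145.2 open 0.0157 F [  9.9   4.8 -12.2]
 shift cm [-0.09  0.11 -0.01] turn [ 0.01 -0.07  4.17]
[ 0.93651462 -1.78048592 -0.58597227]
```

It is locked: a 14 N tug gave no rise and the counter-turn met a stop. I'll go back to neutral and release.

```bash
python3 -m inch '[[[0,0,0.2,0,0,4.2,1],[0,0,0.1,0,0,0,1],[0,0,0,0,0,0,1],[0,0,0,0,0,0,1]]]'
python3 -m inch '[[[0,0,0,0,0,0,0.5],[0,0,0,0,0,0,0],[0,0,0,0,0,0,0],[0,0,0,0,0,0,0],[0,0,0,0,0,0,0]]]'
python3 -m inch '[[[0,0,-2,0,0,0,0],[0,0,-4,0,0,0,0],[0,0,-4,0,0,0,0],[0,0,0,0,0,0,0]]]'
python3 -c "
from h import *
to(.49,-.055,.2,176)
c=cam('wrist');save(c,'w4');p=proj(c,[[.5638,.0642,.13]])[0];print(p)
cv2.imwrite('pics/w4b.png',c['image'])"
```

```text
t: 12.7
tool_pos: [0.5625, 0.0637, 0.1082]
orientation: [-1.046, -2.962, 0.001]
force: [-0.4, 1.8, 4.6]
opening: 0.0158
t: 13.2
tool_pos: [0.5625, 0.0639, 0.1078]
orientation: [-1.048, -2.961, 0.0]
force: [-0.4, -0.0, 0.6]
opening: 0.0456
t: 13.6
tool_pos: [0.5662, 0.0641, 0.2153]
orientation: [1.045, 2.952, 0.006]
force: [0.8, -0.2, 0.1]
opening: 0.0467
t 13.60 pos [0.5662 0.0641 0.2153] yaw 141.0 open 0.0467 F [ 0.8 -0.2  0.1]
 shift cm [ -1.56 -14.06   1.45] turn [  0.24   0.58 -34.98]
[251.28005068 192.65709952]
```

View pics/w4b.png

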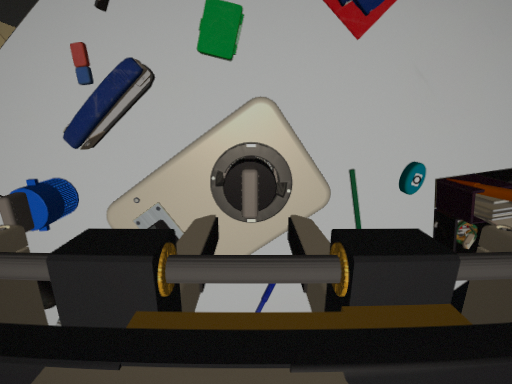

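The lock is confirmed: the bar lines up with the two white lock marks (centre at about (250,185)), and the stapler, clip box and look-alike are where they were. The guard comes next.

Run:
```python
from h import *
np.set_printoptions(precision=4,suppress=True)
c=load("w2");f=2.985
q=lambda L:np.array(L,float)/f+[104-.17,84-.17]
e=onz(c,q([[150,117],[248,121]]),.094);print("front bottom",e,e.mean(0))
g=onz(c,q([[140,325],[228,330]]),.126);print("top back",g.mean(0))
yaw=np.radians(-4);d=np.array([np.cos(yaw),np.sin(yaw)])
pin=e.mean(0)[:2]+.061*d;print("pin",pin)
grip=pin-.048*d;print("grip",grip)
to(grip[0],grip[1],.17,176)
X=[list(pin)+[.097]];print("pin px in crop",(proj(c,X)-[104,84])*f)
```

```text
front bottom [[ 0.5272 -0.073   0.094 ]
 [ 0.529  -0.0427  0.094 ]] [ 0.5281 -0.0578  0.094 ]
top back [ 0.5862 -0.0573  0.126 ]
pin [ 0.589  -0.0621]
grip [ 0.5411 -0.0587]
t 13.65 pos [0.565  0.064  0.2121] yaw 141.0 open 0.0467 F [ 0.4 -0.7 -0.8]
 shift cm [ -5.85 -11.07   4.19] turn [  0.16   0.38 -34.99]
pin px in crop [[198.2413 313.0296]]
```

```bash
python3 -m inch '[[[0,0,0,0,0,-7,0],[0,0,0,0,0,-7,0],[0,0,0,0,0,-7,0],[0,0,0,0,0,-7,0],[0,0,0,0,0,-7,0]]]'
python3 -m inch '[[[1.05,-3.98,0,0,0,0,0],[1.05,-3.98,0,0,0,0,0],[1.05,-3.98,0,0,0,0,0],[0,0,2,0,0,0,0],[0,0,2,0,0,0,0]]]'
python3 -m inch '[[[0,0,0,0,0,0,0],[0,0,0,0,0,0,0]]]'
python3 - <<'E'
from h import *
c=cam('wrist');save(c,'w5');to(.541,-.0535,.097,176)
p=proj(c,[[.541,-.0535,.126]])[0];print(p);x,y=p.astype(int)
x0,y0=max(0,x-100),max(0,y-90)
cv2.imwrite('pics/w5b.png',cv2.resize(c['image'][y0:y0+150,x0:x0+200],None,fx=4,fy=4));print(x0,y0)
print((proj(c,[[.541,-.0535,.126],[.528,-.0525,.113],[.589,-.0575,.097]])-[x0,y0])*4)
E
```

```text
t: 14.15
tool_pos: [0.5618, 0.0639, 0.2061]
orientation: [-0.101, -3.137, 0.0]
force: [-0.1, 0.2, 0.1]
opening: 0.046
t: 14.65
tool_pos: [0.5224, -0.0543, 0.1667]
orientation: [-0.113, -3.139, 0.0]
force: [0.0, 1.2, -0.2]
opening: 0.0465
t: 14.85
tool_pos: [0.5221, -0.0527, 0.167]
orientation: [-0.109, -3.137, -0.001]
force: [0.2, 0.3, 0.7]
opening: 0.0466
t 14.90 pos [ 0.5229 -0.0527  0.1681] yaw 176.0 open 0.0464 F [ 0.1 -0.1  0.4]
 shift cm [-1.82  0.05  7.11] turn [ 0.   -0.04  0.03]
[253.767841   231.45857393]
153 141
[[403.071364   361.83429573]
 [403.22247163 282.49038352]
 [399.88265681 497.65814012]]
```

View pics/w5b.png

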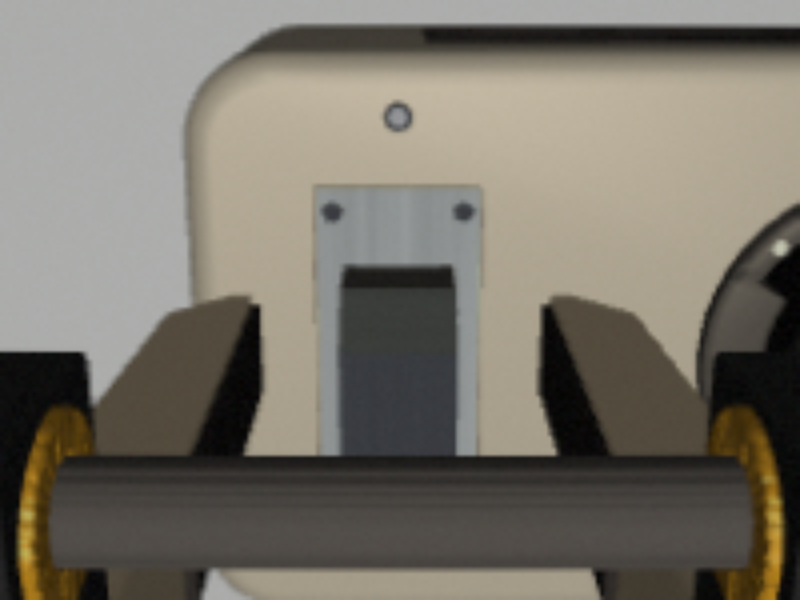

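The guard, centred at column 400, sits midway between the jaws (262 and 540), and its front edge is near row 285 as predicted. I'll go down and grip.

```bash
python3 -m inch '[[[-1.82,0,1,0,0,0,0],[0,0,2.5,0,0,0,0],[0,0,1.8,0,0,0,0],[0,0,1.1,0,0,0,0],[0,0,0.6,0,0,0,0]]]'
python3 -m inch '[[[0,0,0,0,0,0,0.5],[0,0,0,0,0,0,1],[0,0,0,0,0,0,1],[0,0,0,0,0,0,1],[0,0,0,0,0,0,1]]]' 12
python3 -m inch '[[[0,0,0,0,0,0,1],[0,0,0,0,0,0,1],[0,0,0,0,0,0,1]]]'
python3 -c "
from h import *
to(.541,-.0535,.097,176)"
```

```text
t: 15.4
tool_pos: [0.5411, -0.0539, 0.0977]
orientation: [-0.109, -3.139, -0.0]
force: [-0.2, 0.1, 0.6]
opening: 0.0466
t: 15.9
tool_pos: [0.5419, -0.0546, 0.0992]
orientation: [0.109, 3.138, -0.001]
force: [-0.0, -1.4, 4.8]
opening: 0.0251
t: 16.2
tool_pos: [0.5419, -0.0546, 0.0992]
orientation: [0.109, 3.138, -0.001]
force: [-1.1, -2.1, 6.8]
opening: 0.0251
t 16.20 pos [ 0.5419 -0.0546  0.0992] yaw 176.0 open 0.0251 F [-1.1 -2.1  6.8]
 shift cm [0.09 0.1  0.22] turn [-0.03  0.1   0.01]
```

Gripped at 25.1 mm, the guard's width. I'll swing it along its arc around the pin.

```bash
python3 -m inch '[[[0,0,-0.2,0,0,0,1],[-0.44,0,-0.79,0,0,0,1],[-0.57,0,-0.69,0,0,0,1],[-0.68,0,-0.59,0,0,0,1],[0,0,0,0,0,0,1]]]'
python3 -m inch '[[[-0.77,0,-0.46,0,0,0,1],[-0.84,0,-0.32,0,0,0,1],[-0.89,0,-0.16,0,0,0,1],[-0.9,0,-0.02,0,0,0,1],[0,0,0,0,0,0,1]]]'
python3 -c "
from h import *
to(.541,-.0535,.097,176)"
```

```text
t: 16.7
tool_pos: [0.5593, -0.0557, 0.1222]
orientation: [0.109, 3.138, -0.001]
force: [-3.7, -3.6, 6.8]
opening: 0.0248
t: 17.2
tool_pos: [0.5932, -0.058, 0.1308]
orientation: [0.109, 3.138, -0.001]
force: [1.1, -4.3, 0.9]
opening: 0.0252
t 17.20 pos [ 0.5932 -0.058   0.1308] yaw 176.0 open 0.0252 F [ 1.1 -4.3  0.9]
 shift cm [5.24 0.09 3.37] turn [-0.02  0.1   0.  ]
```

Following the arc well. I'll swing the rest of the way to about 1.85 rad.

```bash
python3 -m inch '[[[-0.88,0,0.15,0,0,0,1],[-0.85,0,0.3,0,0,0,1],[-0.79,0,0.44,0,0,0,1],[-0.43,0,0.32,0,0,0,1],[0,0,0,0,0,0,1]]]'
python3 -c "
from h import *
to(.541,-.0535,.097,176)"
python3 -m inch '[[[0,0,0,0,0,0,0.5],[0,0,0,0,0,0,0],[0,0,0,0,0,0,0],[0,0,0,0,0,0,0],[0,0,0,0,0,0,0]]]'
python3 -m inch '[[[0,0,-4,0,0,0,0],[0,0,-4,0,0,0,0],[4,0,0,0,0,0,0],[4,0,0,0,0,0,0],[0,0,0,0,0,0,1]]]'
python3 - <<'E'
from h import *
c=cam('wrist');save(c,'w6');to(.54,-.0535,.17,176)
cv2.imwrite('pics/w6b.png',c['image'][:, :])
E
```

```text
t: 17.7
tool_pos: [0.6229, -0.0601, 0.1182]
orientation: [0.109, 3.137, -0.001]
force: [3.4, -3.5, 0.8]
opening: 0.0248
t 17.70 pos [ 0.6229 -0.0601  0.1182] yaw 176.0 open 0.0248 F [ 3.4 -3.5  0.8]
 shift cm [8.22 0.09 2.1 ] turn [-0.01  0.14  0.01]
t: 18.2
tool_pos: [0.6211, -0.0594, 0.1179]
orientation: [-0.109, -3.139, -0.001]
force: [-0.2, 0.2, -0.4]
opening: 0.046
t: 18.7
tool_pos: [0.5366, -0.0533, 0.1964]
orientation: [-0.109, -3.135, -0.001]
force: [0.2, 0.5, -0.6]
opening: 0.0424
t 18.75 pos [ 0.5392 -0.0537  0.1975] yaw 176.0 open 0.0387 F [ 0.  -0.6  0.3]
 shift cm [-0.08  0.03  2.75] turn [ 0.02 -0.1   0.01]
```

View pics/w6b.png

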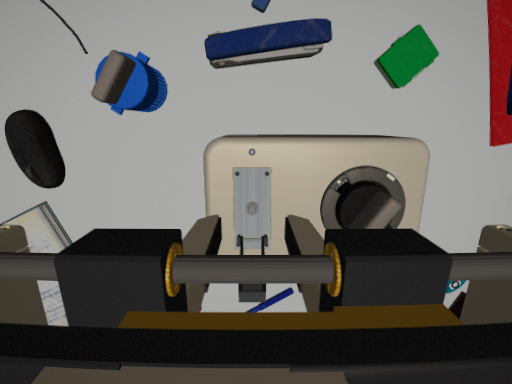

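The guard stands open, with its hinge arms at (252,240). The toggle tip is visible at (252,208).

```bash
python3 - <<'E'
from h import *
c=load('w6');print("tip",onz(c,[[252,208]],.117),"hinge arms",onz(c,[[239,240],[266,240]],.097))
to(.52,-.0535,.107,176)
E
python3 -m inch '[[[2,0,0,0,0,0,1],[0,0,0,0,0,0,1],[0,0,0,0,0,0,1],[0,0,0,0,0,0,1],[0,0,0,0,0,0,1]]]' 20
python3 -c "
from h import *
to(.52,-.0535,.107,176)"
```

```text
tip [[ 0.54701851 -0.05495564  0.117     ]] hinge arms [[ 0.58841771 -0.07199475  0.097     ]
 [ 0.59048813 -0.04294683  0.097     ]]
t 18.75 pos [ 0.5392 -0.0537  0.1975] yaw 176.0 open 0.0387 F [ 0.  -0.6  0.3]
 shift cm [ 1.9  -0.12  9.05] turn [ 0.02 -0.1   0.01]
t: 19.25
tool_pos: [0.5224, -0.0529, 0.1983]
orientation: [0.109, 3.139, 0.0]
force: [0.5, 0.9, -0.3]
opening: 0.0015
t 19.25 pos [ 0.5224 -0.0529  0.1983] yaw 176.0 open 0.0015 F [ 0.5  0.9 -0.3]
 shift cm [ 0.23 -0.08  9.13] turn [0.   0.02 0.01]
```

```bash
python3 -m inch '[[[0.3,-0.1,3,0,0,0,1],[0,0,3,0,0,0,1],[0,0,2,0,0,0,1],[0,0,1.1,0,0,0,1],[0,0,0,0,0,0,1]]]'
python3 -m inch '[[[-0.7,0,0,0,0,0,1],[-0.7,0,0,0,0,0,1],[-0.6,0,0,0,0,0,1],[-0.5,0,0,0,0,0,1],[0,0,0,0,0,0,1]]]'
python3 -c "
from h import *
to(.549,-.0545,.107,176)"
```

```text
t: 19.75
tool_pos: [0.5176, -0.0534, 0.1055]
orientation: [-0.109, -3.137, -0.001]
force: [-0.4, -0.1, 0.0]
opening: 0.0005
t: 20.25
tool_pos: [0.5444, -0.0554, 0.1077]
orientation: [0.109, 3.139, -0.0]
force: [-0.1, 0.2, 0.4]
opening: 0.0006
t 20.25 pos [ 0.5444 -0.0554  0.1077] yaw 176.0 open 0.0006 F [-0.1  0.2  0.4]
 shift cm [-0.45  0.12  0.08] turn [-0.    0.06  0.02]
```

```bash
python3 -m inch '[[[-0.3,0,0,0,0,0,1],[-0.2,0,0,0,0,0,1],[0,0,0,0,0,0,1]]]'
python3 -m inch '[[[-0.3,0,0,0,0,0,1],[0,0,0,0,0,0,1]]]'
```

```text
t: 20.55
tool_pos: [0.5485, -0.0558, 0.1073]
orientation: [0.109, 3.14, -0.0]
force: [-1.5, 0.5, 1.3]
opening: 0.0005
t: 20.75
tool_pos: [0.5502, -0.0558, 0.1069]
orientation: [-0.109, -3.137, -0.0]
force: [-7.5, 0.6, 4.1]
opening: 0.0005
```

The stop was felt at 7.5 N. I'll back off and check the toggle.

```bash
python3 -m inch '[[[1.5,0,0,0,0,0,1],[1.5,0,0,0,0,0,1],[0,0,-4,0,0,0,1],[0,0,-4,0,0,0,0],[-1.5,0,-1,0,0,0,0]]]'
python3 -m inch '[[[0,0,0,0,0,0,0],[0,0,0,0,0,0,0],[0,0,0,0,0,0,0]]]'
python3 - <<'E'
from h import *
c=cam('wrist');save(c,'w7');to(.621,-.0597,.118,176)
p=proj(c,[[.563,-.055,.117]])[0];print(p);x,y=p.astype(int)
print((proj(c,[[.547,-.055,.117],[.563,-.0555,.117]])-[x-70,y-60])*5)
cv2.imwrite('pics/w7b.png',cv2.resize(c['image'][y-60:y+50,x-70:x+70],None,fx=5,fy=5))
E
```

```text
t: 21.25
tool_pos: [0.5384, -0.0553, 0.2028]
orientation: [0.109, 3.132, -0.002]
force: [0.3, 0.3, 0.1]
opening: 0.0124
t: 21.55
tool_pos: [0.5352, -0.0547, 0.1953]
orientation: [-0.109, -3.137, -0.001]
force: [-0.6, -0.2, 0.3]
opening: 0.0362
t 21.60 pos [ 0.5352 -0.0547  0.1953] yaw 176.0 open 0.0401 F [-1.  -0.3 -0. ]
 shift cm [-8.62  0.09  7.71] turn [ 0.02 -0.18  0.01]
[254.71513109 224.98559576]
[[347.85627353 227.17333673]
 [351.02483193 305.09847491]]
```

View pics/w7b.png

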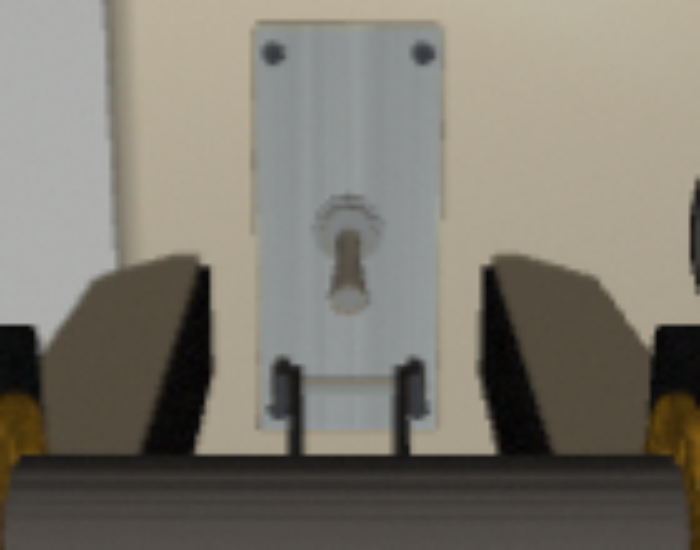

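The toggle is on: its tip is at (349,300), where the on position predicts (351,305). I'll re-grip the guard where I released it and bring it forward.

```bash
python3 -m inch '[[[-4.3,0.05,0,0,0,0,0],[-4.3,0.05,0,0,0,0,0],[0,0,3,0,0,0,0],[0,0,2.7,0,0,0,0],[0,0,1.9,0,0,0,0]]]'
python3 -m inch '[[[0,0,0,0,0,0,0.5],[0,0,0,0,0,0,1],[0,0,0,0,0,0,1],[0,0,0,0,0,0,1],[0,0,0,0,0,0,1]]]' 12
python3 -m inch '[[[0,0,0,0,0,0,1],[0,0,0,0,0,0,1]]]' 
python3 -c "
from h import *
to(.621,-.0597,.118,176)"
```

```text
t: 22.1
tool_pos: [0.6204, -0.0595, 0.1171]
orientation: [-0.109, -3.135, -0.001]
force: [0.0, 0.4, -0.2]
opening: 0.0468
t: 22.6
tool_pos: [0.6232, -0.0601, 0.1229]
orientation: [0.109, 3.137, -0.001]
force: [-0.5, 1.2, 3.8]
opening: 0.0249
t: 22.8
tool_pos: [0.6232, -0.0601, 0.1229]
orientation: [0.109, 3.137, -0.001]
force: [-0.5, -0.6, 7.2]
opening: 0.0251
t 22.80 pos [ 0.6232 -0.0601  0.1229] yaw 176.0 open 0.0251 F [-0.5 -0.6  7.2]
 shift cm [0.22 0.03 0.49] turn [-0.02  0.14  0.  ]
```

```bash
python3 -m inch '[[[0.83,0,-0.52,0,0,0,1],[0.91,0,-0.37,0,0,0,1],[0.96,0,-0.21,0,0,0,1],[0.99,0,-0.04,0,0,0,1],[0,0,0,0,0,0,1]]]'
python3 -m inch '[[[0.97,0,0.13,0,0,0,1],[0.94,0,0.3,0,0,0,1],[0.87,0,0.45,0,0,0,1],[0.77,0,0.61,0,0,0,1],[0,0,0,0,0,0,1]]]'
python3 -m inch '[[[0,0,0,0,0,0,0.5],[0,0,0,0,0,0,0],[0,0,0,0,0,0,0],[0,0,0,0,0,0,0],[0,0,0,0,0,0,0]]]'
python3 -m inch '[[[0,0,-4,0,0,0,0],[0,0,-4,0,0,0,0],[2,0,-2,0,0,0,0],[0,0,0,0,0,0,0]]]'
python3 - <<'E'
from h import *
c=cam('wrist');save(c,'w8');to(.5,0,.25,176)
cv2.imwrite('pics/w8b.png',cv2.resize(c['image'][60:290],None,fx=1.5,fy=1.5))
E
```

```text
t: 23.3
tool_pos: [0.5839, -0.0574, 0.133]
orientation: [-0.11, -3.138, 0.001]
force: [-3.2, -2.4, 5.9]
opening: 0.0249
t: 23.8
tool_pos: [0.5477, -0.0549, 0.116]
orientation: [-0.11, -3.136, 0.0]
force: [-2.0, -4.7, -1.1]
opening: 0.0251
t: 24.3
tool_pos: [0.5499, -0.0545, 0.1175]
orientation: [-0.109, -3.139, -0.001]
force: [-0.0, -0.1, -0.2]
opening: 0.0459
t: 24.7
tool_pos: [0.5313, -0.0536, 0.2221]
orientation: [0.109, 3.133, -0.001]
force: [1.3, -0.5, -0.1]
opening: 0.0462
t 24.75 pos [ 0.531  -0.0535  0.2196] yaw 176.0 open 0.0465 F [-0.3 -0.1 -0.2]
 shift cm [ 3.45  5.12 -3.05] turn [-0.02  0.22  0.01]
```

View pics/w8b.png

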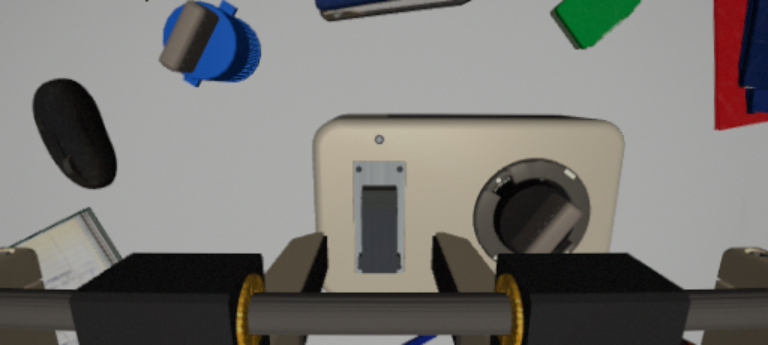

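The guard is shut, at (380,228), and the filter bar is in its lock direction. Now I'll retreat and run the last check against the starting top picture.

```bash
python3 -m inch '[[[4,-4,-3,0,0,0,0],[3,-4,-3,0,0,0,0],[0,-4,0,0,0,0,0],[0,0,0,0,0,0,0],[0,0,0,0,0,0,0]]]'
python3 - <<'E'
from h import *
c=load('w8');e=onz(c,[[361/1.5,185/1.5+60],[397/1.5,185/1.5+60]],.113);print("guard front edge now",e.mean(0))
to(.5,0,.3,176)
a=load('top0')['image'];c=cam('top');save(c,'top1');s=cam('scene');save(s,'s2')
for n,(u,v) in dict(stapler=(270,248),clip=(210,243),mouse=(373,208),blue=(323,232)).items():
    k=np.s_[v-28:v+28,u-32:u+32];d=cv2.absdiff(a[k],c["image"][k]).max(2);print(n,(d>50).sum())
cv2.imwrite('pics/end.png',np.hstack([cv2.resize(c["image"][130:280,140:400],None,fx=1.9,fy=1.9),cv2.resize(s["image"][140:290,160:330],None,fx=1.8,fy=1.9)])[:,:800])
E
```

```text
t: 25.25
tool_pos: [0.4655, -0.155, 0.2651]
orientation: [-0.113, -3.137, -0.002]
force: [-0.4, 0.1, -0.6]
opening: 0.0465
guard front edge now [ 0.52514955 -0.05354947  0.113     ]
t 25.25 pos [ 0.4655 -0.155   0.2651] yaw 175.9 open 0.0465 F [-0.4  0.1 -0.6]
 shift cm [-2.32 15.71 -3.48] turn [ 0.08 -0.13 -0.12]
stapler 229
clip 0
mouse 1719
blue 375
```

View pics/end.png

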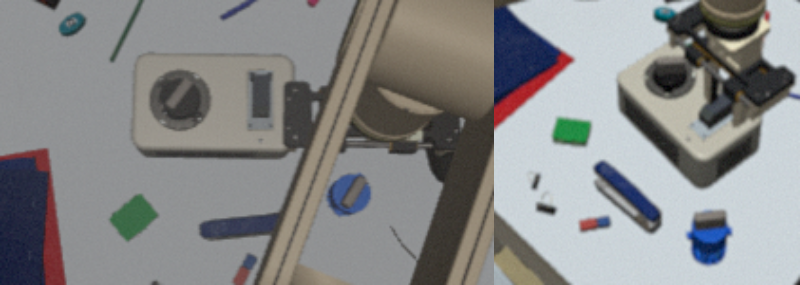

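```bash
python3 -c "
from plant import robot
print(robot.close_job())"
```

```text
the job is handed in; nothing more can be done
None
```

The filter is locked in the well and let go of, the toggle is flipped to the hinge side, and the guard cover has dropped shut. I handed the job in at about 25 s.

- **Filter:** I pressed it home, turned it about 81° clockwise and let it up. It rose to the expected lock height, a 14 N tug did not lift it, and the bar lines up with the lock marks. In the counter-turn test the tool moved about 5°, slightly more than the stated 0.06 rad of play, before I turned it back.
- **Toggle:** the push ended against a firm stop, and the wrist picture taken before closing the guard showed the tip where the "on" position predicts.
- **Guard:** I swung it back, re-gripped it and released it at roughly 30° to fall. The last pictures show it shut, with its front edge within about 3 mm of where it was at the start.
- **Other things:** the clip box area is unchanged in the top view. The picture comparison flagged differences at the stapler, mouse and blue look-alike because the arm was in front of them. They looked in place in other pictures, and no move came near them.

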